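Set out the potting-up place

ROBOT

A 7-joint arm with a two-finger parallel gripper is mounted at the origin on the work surface. World frame = base frame: x ahead of the robot, y to its left, z up, the work surface at z = 0. Lengths are in m, angles in rad, forces in N, time in s.
With the tool pointing down it reaches from about 0.4 to 0.925 m from the base axis. Payload 5.6 kg.
Tool frame: the origin (TCP) lies on the centre line of the jaws, within the pads' length; the fingertips stand 25 mm ahead of it and the grasp point (between the pads) lies 6 mm ahead of it; z points along the fingers, y is the line along which they close (so a half turn about z gives the same grasp; the last joint's range is limited). The gripper opens to 85 mm and grips with 20 to 120 N. Pads are 22 mm wide; open, the fingers measure 114 mm over their backs; the gripper's body (76 mm by 85 mm) begins 54 mm behind the grasp point. The pads swing forward as they close: fully open they stand 13 mm farther back than shut.
Start: joints at [1.284, 0.468, -0.012, 1.603, 0.006, 1.071, -0.056], TCP at [0.157, -0.631, 0.256] pointing down, gripper open.
Joint ranges: [-2.53, 2.53], [-0.31, 2.02], [-1.57, 1.55], [0.28, 2.44], [-1.29, 4.43], [0.15, 1.84], [-2.92, 2.92]. Speed limits (rad/s): [2.57, 2.57, 3.14, 3.14, 3.14, 3.14, 3.14].

INTERFACE

Orientations are given as a unit quaternion [x, y, z, w].
In Python, from plant import bot gives the robot as it stands. The module is installed in compiled form; this text tells all that it offers.
- The arm moves only by the shell command python3 -m jog 'ROWS'. ROWS is text: rows parted by semicolons, each of 7 numbers parted by spaces: the turn, a rotation vector about the tool's x, y, z in units of 5 degrees (1.0 is 5 degrees), then the shift along the tool's x, y, z in units of 30 mm (1.0 is 30 mm), then the finger opening in mm, from 0 to 85.4. In form: wx wy wz x y z hand; .... A call has 1 to 10 rows; each row is the pose to reach, as a shift and turn from the pose commanded when the call began, along the tool's axes at that moment; what a row does not reach only later rows make up. A row lasts 1/10 s, in which the tool goes at most 50 mm and 8.59 degrees, less where a joint would pass 70% of its speed; a pose out of reach is approached as far as the arm can. A call with a gripper value outside its range is refused whole. The fingers move at their own pace and stop on an object; the grip force is fixed at half the most. Time passes only in rows, so rows that repeat a pose let the fingers close. It gives the time, the measured TCP pose, the force, the opening and the grip force at its end, in the units of the state.
- bot.get_state(): the state, without advancing time (a new reading comes with each control period).
- bot.snapshot(name): name is "side" or "top" or "wrist"; returns the picture (480x640x3 uint8, red, green, blue); there is no depth.
- bot.camera_params(name): a dict with "fx", "fy", "cx", "cy" (pixels), "k1" (the pictures are not rectified: a ray, as slopes to the right and down, at radius r is drawn at 1 + k1 r^2 times it, then the intrinsics apply), "R" (3x3) and "t" (3): a world point X has camera coordinates R X + t. Camera axes: x right, y down, z forward; pixel columns grow to the right and rows downward; lengths in m; the calibration is good to about 2 mm. A picture is of the moment at which its call begins: read the wrist's pose just before it. camera_params takes no time and is no camera call; for the wrist camera it gives the pose at the moment of the call.
- bot.hand_in(): hands the job in; it is judged then, once.
Trained networks look in the newest picture that a camera, given by its name, has taken for a name from the list of things; names that differ only in an ending like _2 or _b are one class to them, and where a whole thing is asked for, a point or a joint stands for the part that bears it (a point fixed in the world has none). Each returns a list of dicts, best first, with "p" (0 to 1); they miss things now and then, are a little off and sometimes report something else, mostly with a low value. They report only what shows in the picture. A call takes as long as a camera call. They do not tell look-alikes from the thing itself.
- bot.silhouettes(camera, thing): "pixels" (480x640 bool, what is visible of it) and "pixel" ([column, row] in pixels, amid what is visible of it).
The state is a dict: "time": time; "joints": joint angles; "joint_vel": joint speeds; "joint_efforts": joint torques, N m; "position": TCP position; "tcp_rot": TCP orientation; "contact_force": force on the tool from outside, world axes, zero at the start; "moment": the same for the moment, N m; "finger_gap": finger opening in m; "finger_force": force on a finger pad.
Only numpy, scipy, OpenCV 4.12 (cv2) and the standard library are available. Lean on these libraries where they do the work, as an engineer would, in place of code of your own. Each camera call takes 0.05 s, during which the arm holds its last target. There are 200 camera calls.

TASK

Set out the bench for potting up on the three grey tiles (left, right and away as the robot sees them from its base): the terracotta saucer in the centre of the tile between the other two, with the terracotta pot standing upright in the middle of the saucer; the funnel, mouth down, in the centre of the tile left of the saucer; and the wooden dibber lying flat across the centre of the tile right of the saucer, half its length either side of the centre, square to the tile with its tip pointing away from the robot. Leave the torch, the jar and the spanner where they are.

Things in the scene. Friction and masses are not known exactly. Their poses are not given: they have to be found in the camera images.
- tile_a: one of three identical grey quarry tiles, 140 x 140 x 10 mm, fixed flat to the bench in a left-to-right row beyond the small things, edges within about 12 degrees of straight; which name lies left, middle or right changes at every start. Origin: centre of its underside (top face 10 mm above); its x axis points away from the robot, y to the robot's left, z up
- tile_b: one of three identical grey quarry tiles, 140 x 140 x 10 mm, fixed flat to the bench in a left-to-right row beyond the small things, edges within about 12 degrees of straight; which name lies left, middle or right changes at every start. Origin: centre of its underside (top face 10 mm above); its x axis points away from the robot, y to the robot's left, z up
- tile_c: one of three identical grey quarry tiles, 140 x 140 x 10 mm, fixed flat to the bench in a left-to-right row beyond the small things, edges within about 12 degrees of straight; which name lies left, middle or right changes at every start. Origin: centre of its underside (top face 10 mm above); its x axis points away from the robot, y to the robot's left, z up
- saucer: small open round terracotta saucer, 68 mm across the rim, 62 mm across the foot, 14 mm high, wall 4 mm, floor 5 mm thick, standing upright on the bench; can be gripped across its outside. Origin: centre of its underside, z up; about 70 g
- pot: small open terracotta flower pot standing upright on the bench, 56 mm high, foot 44 mm across, with a straight collar 61 mm across over its top 18 mm (38 to 56 mm above the foot), to be gripped across; the foot fits inside the saucer's floor with about 5 mm to spare each side. Origin: centre of its underside, z up; about 110 g
- funnel: blue plastic funnel standing mouth down on the bench: mouth 76 mm across, cone up to 48 mm height, then an upright spout 20 narrowing to 16 mm across from 48 to 95 mm height, to be gripped. Origin: centre of the mouth (underside), z up; about 50 g
- dibber: wooden T-handled dibber lying flat, 130 mm long, shaft 20 mm thick, its last 44 mm tapering to the tip; cross handle 64 x 20 mm at the other end. Origin: half its length, on the underside (axis 10 mm above); x along the shaft to the tip (65 mm), z up; handle axis at x = -55 mm, centre of mass about x = -28 mm. Starts tip away from the robot, within 0.6 rad. About 60 g
- torch: yellow torch standing on its lens among the small things, head 46 mm across, barrel 32 mm, 120 mm high. Origin: centre of its underside, z up. Not to be moved.
- jar: closed glass jar with a steel lid, 58 mm across, 75 mm high, standing among the small things. Origin: centre of its underside, z up. Not to be moved.
- spanner: chrome adjustable spanner lying flat, 190 mm long, 42 mm across the head, 12 mm thick. Origin: near half its length, on its underside; x axis along it towards the jaws, z up. Not to be moved.
Not all that is in view belongs to the job. Several things have the shape of the saucer; the one meant has the colours described above.

How it is judged:
At the end, for the whole second after the job is handed in: Saucer on the middle tile and funnel on the left one, centres within 15 mm; pot upright on the saucer's floor within 10 mm of its centre; dibber flat on the right tile, half-length point within 15 mm of its centre, within 0.25 rad of its x axis, tip away; all released, at rest (((y of tile_b in the frame of tile_a above 0.05 m and y of tile_c in the frame of tile_a below -0.05 m and horizontal distance between saucer and tile_a below 0.015 m and horizontal distance between funnel and tile_b below 0.015 m and horizontal distance between dibber and tile_c below 0.015 m and angle between the x axis of dibber and the x axis of tile_c, either way round below 0.25 rad and y of tile_a in the frame of dibber above 0.05 m) or (y of tile_c in the frame of tile_a above 0.05 m and y of tile_b in the frame of tile_a below -0.05 m and horizontal distance between saucer and tile_a below 0.015 m and horizontal distance between funnel and tile_c below 0.015 m and horizontal distance between dibber and tile_b below 0.015 m and angle between the x axis of dibber and the x axis of tile_b, either way round below 0.25 rad and y of tile_a in the frame of dibber above 0.05 m) or (y of tile_a in the frame of tile_b above 0.05 m and y of tile_c in the frame of tile_b below -0.05 m and horizontal distance between saucer and tile_b below 0.015 m and horizontal distance between funnel and tile_a below 0.015 m and horizontal distance between dibber and tile_c below 0.015 m and angle between the x axis of dibber and the x axis of tile_c, either way round below 0.25 rad and y of tile_b in the frame of dibber above 0.05 m) or (y of tile_c in the frame of tile_b above 0.05 m and y of tile_a in the frame of tile_b below -0.05 m and horizontal distance between saucer and tile_b below 0.015 m and horizontal distance between funnel and tile_c below 0.015 m and horizontal distance between dibber and tile_a below 0.015 m and angle between the x axis of dibber and the x axis of tile_a, either way round below 0.25 rad and y of tile_b in the frame of dibber above 0.05 m) or (y of tile_a in the frame of tile_c above 0.05 m and y of tile_b in the frame of tile_c below -0.05 m and horizontal distance between saucer and tile_c below 0.015 m and horizontal distance between funnel and tile_a below 0.015 m and horizontal distance between dibber and tile_b below 0.015 m and angle between the x axis of dibber and the x axis of tile_b, either way round below 0.25 rad and y of tile_c in the frame of dibber above 0.05 m) or (y of tile_b in the frame of tile_c above 0.05 m and y of tile_a in the frame of tile_c below -0.05 m and horizontal distance between saucer and tile_c below 0.015 m and horizontal distance between funnel and tile_b below 0.015 m and horizontal distance between dibber and tile_a below 0.015 m and angle between the x axis of dibber and the x axis of tile_a, either way round below 0.25 rad and y of tile_c in the frame of dibber above 0.05 m)) and angle between each of saucer, pot, funnel, dibber's own z axis and vertical below 0.1 rad and height (world z) of saucer between 0.007 and 0.014 m and height (world z) of funnel between 0.007 and 0.014 m and height (world z) of dibber between 0.007 and 0.014 m and horizontal distance between pot and saucer below 0.01 m and z of pot in the frame of saucer between 0.002 and 0.008 m and linear speed of each of saucer, pot, funnel, dibber below 0.02 m/s and angular speed of each of saucer, pot, funnel, dibber below 0.2 rad/s); the robot touches nothing.
It fails at once if the torch is moved by more than 25 mm (distance of torch from where it was at the start of the episode above 0.025 m).
It fails at once if the jar is moved by more than 25 mm (distance of jar from where it was at the start of the episode above 0.025 m).
It fails at once if the spanner is moved by more than 25 mm (distance of spanner from where it was at the start of the episode above 0.025 m).
It also fails if it takes over 109 s, if anything falls off the work surface, if the arm or the gripper's body presses on something with over 40 N, if the wrist force passes 120 N, or if a joint passes its speed limit or range.

## Working session

There is one attempt and no reset: what is moved stays moved. The work goes in short steps, Python scripts to look and compute and a shell command to move; the robot and the scene stay as the last step left them, time stands still between calls to the robot, and variables do not carry over. Pictures are saved under pics/ and viewed, at most 14 in all, crops included, and the job is handed in when it is done.

```bash
mkdir -p pics; ls
python3 - <<'E'
from plant import bot
import cv2
for n in ("side","top"):
    im=bot.snapshot(n); cv2.imwrite(f"pics/{n}0.png",im[:,:,::-1])
    p=bot.camera_params(n); print(n,p)
s=bot.get_state(); print(s["time"],s["position"],s["tcp_rot"],s["joints"])
E
```

```text
pics
side {'fx': 563.1702709097034, 'fy': 563.1702709097034, 'cx': 322.68308104325456, 'cy': 244.49970491361464, 'k1': -0.17411545301283102, 'R': array([[-0.98142582, -0.1908949 , -0.01903958],
       [-0.11708847,  0.67466099, -0.72878175],
       [ 0.15196598, -0.71301591, -0.68448131]]), 't': array([0.45842571, 0.06418562, 1.21356336])}
top {'fx': 449.08992456941644, 'fy': 449.08992456941644, 'cx': 312.1551114479339, 'cy': 236.11361990399948, 'k1': -0.060526003663794174, 'R': array([[-0.0249984 , -0.99965773, -0.00771397],
       [-0.99484816,  0.02563498, -0.09808149],
       [ 0.09824566,  0.00522234, -0.99514849]]), 't': array([0.0218555 , 0.45617712, 1.02862307])}
0.1 [ 0.15672702 -0.63035717  0.25542728] [ 9.92584636e-01  1.21552888e-01 -1.50714278e-04 -7.82792782e-04] [ 1.28399805  0.46831191 -0.01158345  1.60351089  0.00598294  1.07139857
 -0.05629971]
```

View pics/top0.png

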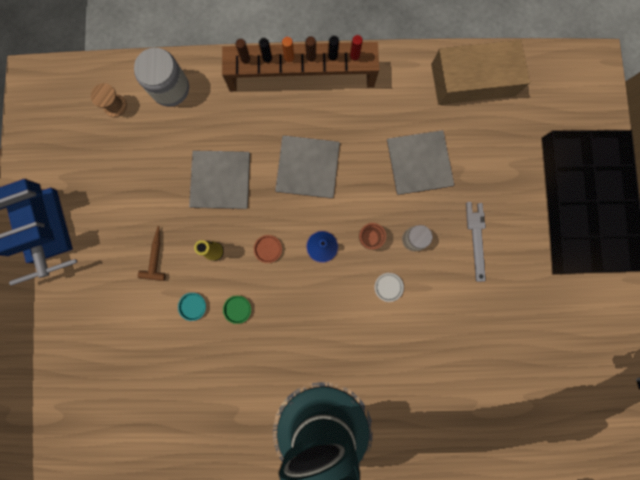

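View pics/side0.png

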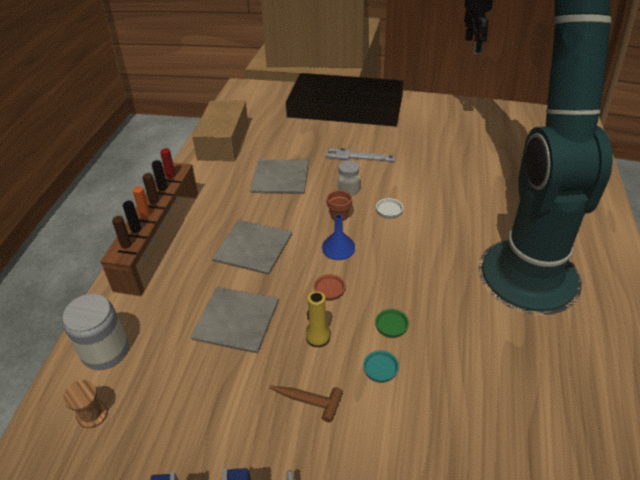

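Candidates in the top view. For the saucer: terracotta disc (268,249), teal disc (193,306), green disc (237,309), white disc (389,287). The pot, also terracotta, is at (374,236) and the funnel at (322,246). The dibber is at (153,255), with a wooden T-knob at (108,98) as a possible confusion. By the description I choose the disc at (268,249). The tiles are at (220,180), (308,166) and (420,162).

```bash
cat > h.py <<'E'
import numpy as np, cv2
from plant import bot
from scipy.spatial.transform import Rotation as Ro
from scipy.optimize import least_squares
def proj(p,X):
    c=X@p["R"].T+p["t"]; s=c[:,:2]/c[:,2:]; s=s*(1+p["k1"]*(s**2).sum(1,keepdims=True))
    return s*[p["fx"],p["fy"]]+[p["cx"],p["cy"]]
def plane(p,uv,z):
    K=np.array([[p["fx"],0,p["cx"]],[0,p["fy"],p["cy"]],[0,0,1.]])
    s=cv2.undistortPoints(np.asarray(uv,float).reshape(-1,1,2),K,np.array([p["k1"],0,0,0.]))[:,0]
    d=np.c_[s,np.ones(len(s))]@p["R"]; o=-p["R"].T@p["t"]
    return (o+d*((z-o[2])/d[:,2])[:,None])[:,:2]
PROF=dict(saucer=[(31,0),(34,14)],pot=[(22,0),(26,38),(30.5,38),(30.5,56)],funnel=[(38,0),(10,48),(8,95)],
          torch=[(23,0),(23,30),(16,45),(16,120)],jar=[(29,0),(29,75)])
A=np.linspace(0,2*np.pi,72)
def cloud(n): return np.vstack([np.c_[r*np.cos(A),r*np.sin(A),0*A+z] for r,z in PROF[n]])/1000
def bb(uv): return np.r_[uv.min(0),uv.max(0)]
def rnd(n,obs,z0=0):  # obs: list (params, bbox)
    C=cloud(n)+[0,0,z0]; x0=plane(obs[0][0],[[(obs[0][1][0]+obs[0][1][2])/2,(obs[0][1][1]+obs[0][1][3])/2]],.02)[0]
    f=lambda x:np.concatenate([bb(proj(p,C+[*x,0]))-b for p,b in obs])
    s=least_squares(f,x0); return s.x,f(s.x)
def cnt(m):
    c,_=cv2.findContours(m.astype(np.uint8),cv2.RETR_EXTERNAL,cv2.CHAIN_APPROX_NONE)
    return max(c,key=cv2.contourArea)[:,0]
def rows(x,y,z,yaw):  # yaw of tool x in world, tool down; prints jog numbers from now
    s=bot.get_state(); R=Ro.from_quat(s["tcp_rot"]); T=Ro.from_euler("z",yaw)*Ro.from_euler("x",np.pi)
    print("row",np.round(np.r_[np.degrees((R.inv()*T).as_rotvec())/5,R.inv().apply(np.array([x,y,z])-s["position"])/.03],2))
E
python3 - <<'E'
from h import *
P={n:bot.camera_params(n) for n in("top","side")}
im={n:bot.snapshot(n) for n in P}
for t in PROF:
    for n in P:
        L=[l for l in bot.silhouettes(n,t) if l["p"]>.3]
        for l in L:
            c=cnt(l["pixels"]).astype(float); b=bb(c)+[-.5,-.5,.5,.5]+0
            x,r=rnd(t,[(P[n],b)]); print(t,n,round(l["p"],2),np.round(l["pixel"]),np.round(x,4),np.round(r,1),np.median(im[n][l["pixels"]],0))
for t,z in(("tile_a",.01),("dibber",.01),("spanner",.006)):
    for n in P:
      for l in bot.silhouettes(n,t):
        if l["p"]<.3: continue
        q=plane(P[n],cnt(l["pixels"]),z); r=cv2.minAreaRect((q*1000).astype(np.float32)); bx=cv2.boxPoints(r)
        print(t,n,round(l["p"],2),np.round(l["pixel"]),np.round(r[0],1),np.round(r[1],1),round(r[2],1))
cv2.imwrite("pics/crop1.png",cv2.resize(im["top"][200:330,120:500,::-1],None,fx=2,fy=2))
E
```

```text
saucer top 0.8 [236. 304.] [0.2912 0.1923] [ 0.  -0.2 -0.   0.2] [ 49. 113.  61.]
saucer top 0.79 [269. 250.] [0.4309 0.1163] [-0.4 -0.4  0.4  0.4] [140.   78.5  55. ]
saucer top 0.77 [387. 285.] [ 0.3335 -0.165 ] [-0.5 -1.1  0.5  1.1] [177. 172. 164.]
saucer top 0.74 [191. 307.] [0.3003 0.2972] [ 0.6 -0.1 -0.6  0.1] [ 48. 124. 120.]
saucer side 0.86 [388. 208.] [ 0.3336 -0.1634] [-0.4 -0.7  0.4  0.6] [171. 167. 154.]
saucer side 0.84 [380. 367.] [0.2989 0.3013] [-0.3 -0.1  0.3  0.1] [ 49. 112. 103.]
saucer side 0.82 [329. 286.] [0.4319 0.1213] [-0.7 -0.1  0.7  0.1] [139.  76.  51.]
saucer side 0.73 [389. 323.] [0.29   0.1953] [-0.1 -0.5  0.1  0.4] [ 48. 100.  47.]
pot top 0.73 [370. 238.] [ 0.4519 -0.1264] [-0.3 -0.7  0.3  0.7] [114.  67.  48.]
pot side 0.66 [340. 202.] [ 0.4507 -0.1234] [-0.4 -0.4  0.4  0.4] [98. 56. 40.]
funnel top 0.88 [319. 249.] [ 0.4334 -0.0136] [ 0.1  0.1 -0.1 -0.1] [28. 49. 94.]
funnel side 0.88 [336. 245.] [ 0.4316 -0.006 ] [ 0.3  0.1 -0.3 -0. ] [ 41.   59.  114.5]
torch top 0.8 [211. 254.] [0.4283 0.2445] [ 0.2 -0.3 -0.2  0.4] [77. 65. 27.]
torch side 0.67
[... 151 characters left out ...]
ar side 0.73 [351. 177.] [ 0.446  -0.2281] [-0.2 -0.8  0.2  0.8] [113. 107.  94.]
tile_a top 0.98 [419. 161.] [ 632.  -254.3] [144.7 146.6] 6.8
tile_a top 0.76 [219. 181.] [601.9 231.3] [141.5 141.9] 86.9
tile_a top 0.7 [305. 168.] [626.7  17.5] [139.8 142.5] 81.8
tile_a side 0.86 [278. 177.] [ 628.3 -242.9] [137.9 146.3] 9.0
tile_a side 0.85 [250. 248.] [625.3  27. ] [149.8 143.7] 81.7
tile_a side 0.7 [239. 316.] [599.8 239.8] [143.1 141. ] 87.9
dibber top 0.67 [157. 268.] [424.7 395.5] [124.5  67.8] 0.2
dibber side 0.92 [317. 399.] [418.3 378.4] [ 69.9 128.2] 67.7
spanner top 0.71 [479. 231.] [ 436.2 -382.6] [190.1  42.7] 0.1
spanner side 0.63 [349. 156.] [ 435.6 -374.3] [ 48.6 192.7] 89.3
```

View pics/crop1.png

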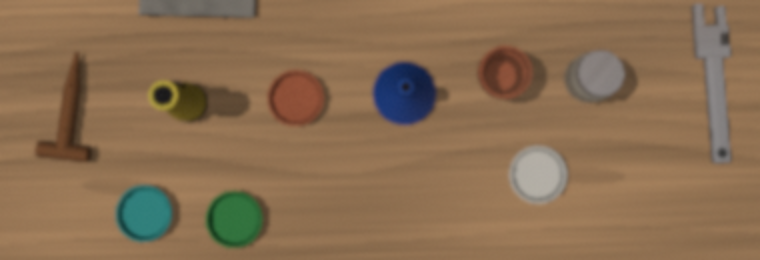

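The crop shows the terracotta saucer at crop (298,97), i.e. full (269,248). It is the only disc in that colour; the teal, green and white ones are decoys.

```bash
python3 -c "
from h import *
rows(.48,-.38,.33,0); rows(.50,-.13,.33,0)"
```

```text
row [ 0.    0.    2.79 12.47 -5.51 -2.46]
row [  0.     0.     2.79  15.13 -13.44  -2.46]
```

```bash
python3 -m jog '0 0 1 4 -2 -2 85; 0 0 2.79 8 -4 -2.46 85; 0 0 2.79 12.5 -5.5 -2.46 85; 0 0 2.79 12.5 -5.5 -2.46 85; 0 0 2.79 12.5 -5.5 -2.46 85; 0 0 2.79 12.5 -5.5 -2.46 85; 0 0 2.79 12.5 -5.5 -2.46 85; 0 0 2.79 12.5 -5.5 -2.46 85; 0 0 2.79 12.5 -5.5 -2.46 85; 0 0 2.79 12.5 -5.5 -2.46 85'
python3 - <<'E'
from h import *
import cv2
p=bot.camera_params("wrist"); cv2.imwrite("pics/w1.png",bot.snapshot("wrist")[:,:,::-1])
o=-p["R"].T@p["t"]; print(p["fx"],p["k1"],o,p["R"][2]); print(plane(p,[[0,0],[639,0],[639,479],[0,479]],0)); s=bot.get_state();print(s["position"],s["tcp_rot"])
rows(.50,-.13,.33,0)
E
```

```text
time: 2.0
position: [0.4844, -0.3767, 0.3305]
tcp_rot: [1.0, 0.004, 0.001, -0.0]
contact_force: [0.1, 0.4, -0.0]
finger_gap: 0.0848
finger_force: 0.0
331.3577800337245 -0.03479552396078125 [ 0.56960003 -0.37640327  0.44830716] [-0.32654062 -0.00139977 -0.94518213]
[[ 0.72140269  0.00545905]
 [ 0.72655452 -0.75858548]
 [-0.08795813 -1.03671009]
 [-0.09794247  0.27062999]]
[ 0.48198297 -0.3790294   0.33011101] [9.99998582e-01 1.68334087e-03 3.76970457e-05 3.06743039e-05]
row [ 0.   -0.    0.04  0.63 -8.3   0.  ]
```

View pics/w1.png

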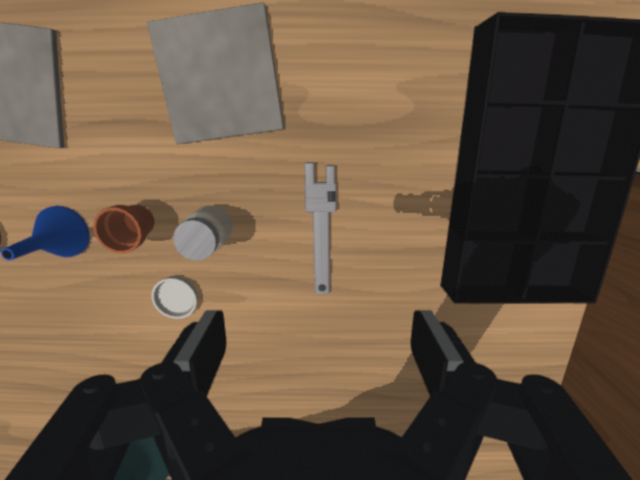

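The wrist camera sees wide: right tile (215,75), jar (198,237), pot (124,228), funnel (60,232), spanner (320,230). I'll measure from two more central poses.

```bash
cat >> h.py <<'E'
def look(cam="wrist",things=("saucer","pot","funnel"),zs={}):
    p=bot.camera_params(cam); im=bot.snapshot(cam)
    print("t",bot.get_state()["time"])
    for t in things:
        for l in bot.silhouettes(cam,t):
            if l["p"]<.3: continue
            c=cnt(l["pixels"]).astype(float); b=bb(c)
            if b[0]<2 or b[1]<2 or b[2]>637 or b[3]>477: continue
            col=np.median(im[l["pixels"]],0)
            if t=="saucer" and col[0]<1.4*col[2]: continue
            if t in PROF: x,r=rnd(t,[(p,b+[-.5,-.5,.5,.5])],zs.get(t,0)); print(t,round(l["p"],2),np.round(l["pixel"]),np.round(x,4),np.round(r,1))
            else:
                q=plane(p,c,zs.get(t,0)+.01); r=cv2.minAreaRect((q*1000).astype(np.float32)); a=r[2]
                print(t,round(l["p"],2),np.round(l["pixel"]),np.round(r[0],1),np.round(r[1],1),round(r[2],1))
    return im
E
python3 -m jog '0 0 0 0 -1 0 85; 0 0 0 0.3 -3 0 85; 0 0 0 0.6 -8.3 0 85; 0 0 0 0.6 -8.3 0 85; 0 0 0 0.6 -8.3 0 85; 0 0 0 0.6 -8.3 0 85;0 0 0 0.6 -8.3 0 85;0 0 0 0.6 -8.3 0 85;0 0 0 0.6 -8.3 0 85;0 0 0 0.6 -8.3 0 85'
python3 -c "
from h import *
look(things=('saucer','pot','funnel','jar','torch','tile_a')); rows(.5,.15,.33,0)"
```

```text
time: 3.05
position: [0.4985, -0.1333, 0.3299]
tcp_rot: [1.0, -0.002, -0.0, 0.0]
contact_force: [-0.5, 0.3, -0.6]
finger_gap: 0.085
finger_force: 0.0
t 3.1
saucer 0.7 [141. 247.] [0.4297 0.1188] [-0.2 -0.1  0.2  0.1]
pot 0.71 [312. 241.] [ 0.45   -0.1252] [-0.4  0.2  0.4 -0.2]
funnel 0.7 [225. 244.] [ 0.433  -0.0092] [ 0.6  0.3 -0.8 -0.3]
funnel 0.62 [415.  86.] [ 0.638  -0.2531] [ 30.2  33.  -23.9 -38.2]
jar 0.84 [390. 242.] [ 0.4454 -0.2262] [-2.3 -1.8  2.   1.8]
tile_a 0.82 [414.  86.] [ 630.7 -252.4] [139.8 140.4] 7.6
tile_a 0.58 [192.  89.] [627.1  19.4] [142.6 140.4] 81.9
row [ 0.    0.    0.    0.04 -9.38  0.  ]
```

```bash
python3 -m jog '0 0 0 0 -1 0 85; 0 0 0 0 -3 0 85; 0 0 0 0 -9.4 0 85; 0 0 0 0 -9.4 0 85; 0 0 0 0 -9.4 0 85; 0 0 0 0 -9.4 0 85;0 0 0 0 -9.4 0 85;0 0 0 0 -9.4 0 85;0 0 0 0 -9.4 0 85;0 0 0 0 -9.4 0 85'
python3 -c "
from h import *
im=look(things=('saucer','pot','funnel','torch','dibber','tile_a')); rows(.43,.118,.14,0)
cv2.imwrite('pics/w2.png',im[:,:,::-1])"
```

```text
time: 4.4
position: [0.4992, 0.149, 0.3299]
tcp_rot: [1.0, -0.001, -0.0, 0.0]
contact_force: [0.1, 0.6, -0.0]
finger_gap: 0.085
finger_force: 0.0
t 4.45
saucer 0.83 [341. 244.] [0.4309 0.1183] [ 1.  -0.4 -1.   0.4]
pot 0.68 [526. 239.] [ 0.4505 -0.1246] [-1.   0.1  0.9 -0. ]
funnel 0.59 [429. 241.] [ 0.4334 -0.0093] [ 0.5 -0.1 -0.4  0.1]
torch 0.6 [241. 261.] [0.4292 0.2483] [-0.1 -0.4  0.2  0.3]
dibber 0.64 [151. 264.] [419. 378.] [ 67.5 132.7] 67.3
tile_a 0.92 [247. 110.] [602.  232.5] [141.5 139.5] 87.1
tile_a 0.86 [420.  89.] [626.8  20.6] [141.  140.5] 81.6
row [ 0.   -0.   -0.   -2.3   1.08  6.34]
```

View pics/w2.png

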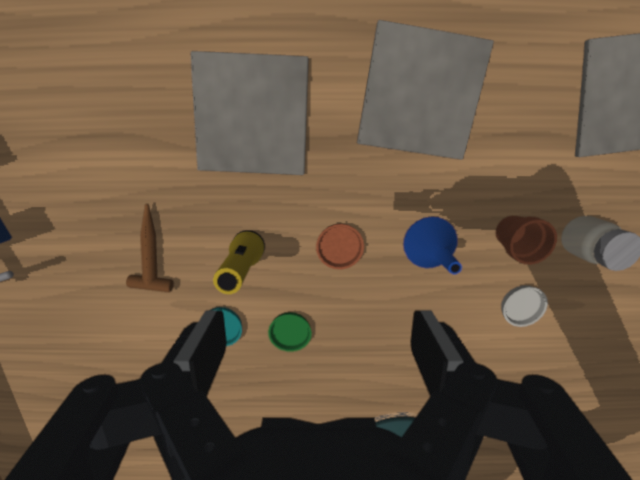

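Both wrist views agree to about 1 mm, and both show the middle tile at (420,89) and the saucer at (341,244). Now I'll grasp the saucer.

```bash
python3 -m jog '0 0 0 -1 0.5 1 85; 0 0 0 -2.3 1.05 3 85; 0 0 0 -2.3 1.05 5 85; 0 0 0 -2.3 1.05 6.3 85; 0 0 0 -2.3 1.05 8 85; 0 0 0 -2.3 1.05 9 85;0 0 0 -2.3 1.05 9 85;0 0 0 -2.3 1.05 9 85;0 0 0 -2.3 1.05 9 85;0 0 0 -2.3 1.05 9 85'
python3 -c "
from h import *
print(bot.get_state()['position']); rows(.4303,.1185,.026,0)"
```

```text
time: 5.75
position: [0.4321, 0.1198, 0.0631]
tcp_rot: [1.0, -0.0, 0.003, -0.001]
contact_force: [0.3, 0.2, 0.1]
finger_gap: 0.085
finger_force: 0.0
[0.43208707 0.11980681 0.06311557]
row [-0.01 -0.07 -0.   -0.07  0.04  1.24]
```

```bash
python3 -m jog '0 0 0 0 0 0.5 85; 0 0 0 0 0 0.9 85; 0 0 0 0 0 1.1 85; 0 0 0 0 0 1.1 85; 0 0 0 0 0 1.1 75; 0 0 0 0 0 1.1 74; 0 0 0 0 0 1.1 74'
python3 -c "
from h import *
s=bot.get_state();print(s['position'],s['contact_force'],s['joint_vel'].round(3)); im=bot.snapshot('wrist'); cv2.imwrite('pics/w3.png',im[:,:,::-1])"
```

```text
time: 6.45
position: [0.4301, 0.1194, 0.0274]
tcp_rot: [1.0, 0.0, 0.0, -0.0]
contact_force: [0.6, -0.6, 0.0]
finger_gap: 0.074
finger_force: 0.0
[0.43007048 0.11940283 0.02737731] [ 0.62464457 -0.62672211  0.03704808] [ 0.002  0.003  0.002 -0.     0.002 -0.002 -0.   ]
```

View pics/w3.png

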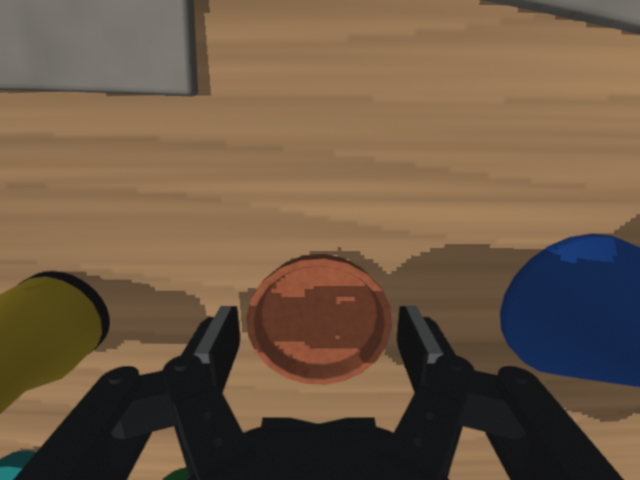

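The pads stand at (228,320) and (412,320), either side of the saucer at (319,318), and clear of it.

```bash
python3 -m jog '0 0 0 0 0 0.1 74; 0 0 0 0 0 0.15 74; 0 0 0 0 0 0.15 74; 0 0 0 0 0 0.15 60; 0 0 0 0 0 0.15 60; 0 0 0 0 0 0.15 60;0 0 0 0 0 0.15 60;0 0 0 0 0 0.15 60'
```

```text
time: 7.3
position: [0.4297, 0.1192, 0.0236]
tcp_rot: [1.0, -0.0, 0.0, 0.0]
contact_force: [-3.5, -2.6, 15.8]
finger_gap: 0.0641
finger_force: 61.6
```

```bash
python3 -m jog '0 0 0 0 0 -0.2 60; 0 0 0 0 0 -0.6 60; 0 0 0 0 0 -1.5 60; 0 0 0 0 0 -3 60; 0 0 0 0 0 -4.2 60; 0 0 0 0 0 -4.2 60; 0 0 0 0 0 -4.2 60'
python3 -c "
from h import *
s=bot.get_state();print(s['position'],s['contact_force'],s['finger_gap']); rows(.627,.020,.15,0); im=bot.snapshot('wrist'); cv2.imwrite('pics/w4.png',im[200:,150:500,::-1])"
```

```text
time: 8.0
position: [0.4302, 0.119, 0.1495]
tcp_rot: [1.0, -0.0, 0.001, 0.0]
contact_force: [-0.6, 0.2, -1.3]
finger_gap: 0.0637
finger_force: 66.2
[0.43019557 0.11904106 0.14949273] [-0.55258549  0.15663761 -1.34159527] 0.06371851829908107
row [ 0.   -0.02 -0.    6.56  3.3  -0.  ]
```

View pics/w4.png

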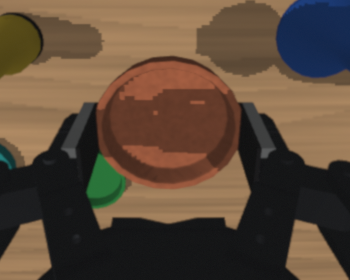

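The saucer is held level between the pads. Carry it to the middle tile.

```bash
python3 -m jog '0 0 0 1 0.5 0 60; 0 0 0 2.2 1.1 0 60; 0 0 0 3.5 1.8 0 60; 0 0 0 5 2.5 0 60; 0 0 0 6.3 3.2 0 60; 0 0 0 6.55 3.3 1 60; 0 0 0 6.55 3.3 2 60;0 0 0 6.55 3.3 2.5 60;0 0 0 6.55 3.3 2.8 60;0 0 0 6.55 3.3 2.8 60'
python3 -c "
from h import *
rows(.627,.020,.0345,0); look(cam='top',things=('tile_a',)); look(things=('tile_a',))"
```

```text
time: 9.05
position: [0.6251, 0.0208, 0.063]
tcp_rot: [1.0, 0.001, -0.002, -0.0]
contact_force: [-0.2, -0.4, -1.1]
finger_gap: 0.0633
finger_force: 66.2
row [-0.    0.04  0.01  0.06  0.03  0.95]
t 9.1
tile_a 0.93 [217. 182.] [602.5 231. ] [143.9 142.8] 88.1
tile_a 0.72 [288. 184.] [597.5  45.9] [96.1 76. ] 82.0
tile_a 0.55 [419. 162.] [ 632.6 -254.5] [143.9 144.3] 7.6
t 9.2
tile_a 0.69 [320. 226.] [636.8  19. ] [139.8 122.8] 81.8
```

```bash
python3 -m jog '0 0 0 0 0 0.5 60; 0 0 0 0.03 0 0.8 60; 0 0 0 0.03 0 0.93 60; 0 0 0 0.03 0 0.97 60; 0 0 0 0.03 0 0.97 60; 0 0 0 0.03 0 0.97 60'
python3 -m jog '0 0 0 0 0 0 75; 0 0 0 0 0 0 75; 0 0 0 0 0 0 75; 0 0 0 0 0 -0.5 76; 0 0 0 0 0 -1.5 76; 0 0 0 0 0 -3 76; 0 0 0 0 0 -5 76; 0 0 0 -1 0 -5 76; 0 0 0 -2 0 -5 76; 0 0 0 -2 0 -5 76'
python3 -c "
from h import *
im=look(things=('saucer','pot','tile_a'),zs={'saucer':.01}); cv2.imwrite('pics/w5.png',im[:,:,::-1]); rows(.4503,-.125,.13,0)"
```

```text
time: 9.85
position: [0.6275, 0.0204, 0.0356]
tcp_rot: [1.0, 0.0, 0.0, -0.0]
contact_force: [-0.3, -0.3, 0.3]
finger_gap: 0.0634
finger_force: 66.2
time: 10.85
position: [0.5642, 0.0204, 0.1872]
tcp_rot: [1.0, 0.001, -0.0, 0.001]
contact_force: [0.8, 0.6, 0.0]
finger_gap: 0.0762
finger_force: 0.0
t 10.9
saucer 0.95 [317. 153.] [0.6276 0.0201] [-0.8 -0.7  0.8  0.9]
pot 0.91 [474. 342.] [ 0.4579 -0.1249] [-3.4 -5.5  3.   5.8]
tile_a 0.7 [311. 117.] [627.6  20.1] [139.8 139.4] 81.7
tile_a 0.48 [474. 343.] [ 436.5 -147.3] [107.5  43.8] 46.3
row [-0.   -0.02  0.   -3.94  4.84  1.86]
```

View pics/w5.png

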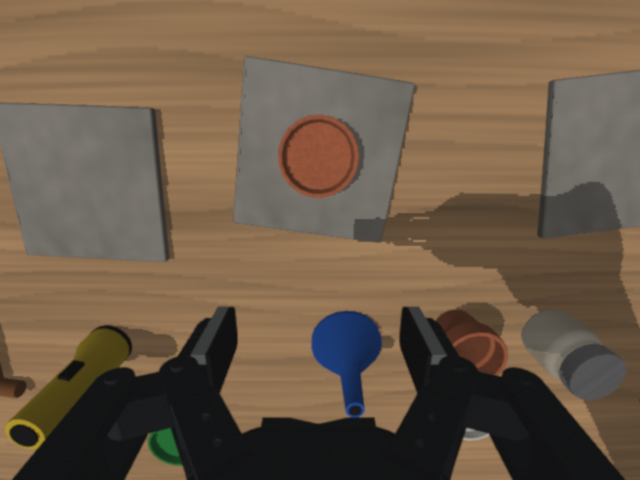

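The saucer sits centred on the middle tile at (319,155), 0.5 mm off. Next the pot.

```bash
python3 -m jog '0 0 0 -0.8 1 0 76; 0 0 0 -1.6 2.2 0 76; 0 0 0 -2.6 3.4 0 76; 0 0 0 -3.5 4.5 0 76; 0 0 0 -3.85 4.84 0 76; 0 0 0 -3.85 4.84 1 76; 0 0 0 -3.85 4.84 2 76;0 0 0 -3.85 4.84 2 76;0 0 0 -3.85 4.84 2 76'
python3 -c "
from h import *
rows(.4503,-.125,.053,0); im=bot.snapshot('wrist'); cv2.imwrite('pics/w6.png',im[150:,:,::-1])"
```

```text
time: 11.95
position: [0.4524, -0.1247, 0.1255]
tcp_rot: [1.0, 0.0, -0.0, -0.0]
contact_force: [0.1, 0.1, -0.7]
finger_gap: 0.0759
finger_force: 0.0
row [-0.01  0.01  0.01 -0.07  0.01  2.42]
```

View pics/w6.png

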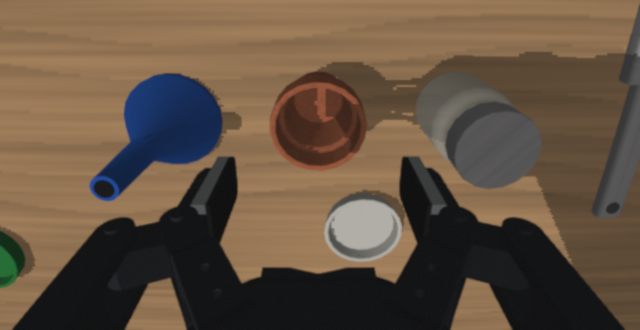

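The open pot, crop (318,122), lies centred between the pads; the jar is clear on the right.

```bash
python3 -m jog '0 0 0 -0.07 0 1 76; 0 0 0 -0.07 0 1.8 76; 0 0 0 -0.07 0 2.3 76; 0 0 0 -0.07 0 2.42 76; 0 0 0 -0.07 0 2.42 55; 0 0 0 -0.07 0 2.42 55; 0 0 0 -0.07 0 2.42 55; 0 0 0 -0.07 0 2.42 55; 0 0 0 -0.07 0 2.42 55'
python3 -m jog '0 0 0 0 0 -0.5 55; 0 0 0 0 0 -1.5 55; 0 0 0 0 0 -3 55; 0 0 0 0 0 -4 55; 0 0 0 0 0 -4 55; 0 0 0 0 0 -4 55'
python3 -c "
from h import *
rows(.6276,.0201,.17,0);bot.snapshot('side'); [print(l['p'],l['pixel']) for l in bot.silhouettes('side','pot')]"
```

```text
time: 12.9
position: [0.451, -0.125, 0.0544]
tcp_rot: [1.0, 0.0, 0.001, 0.0]
contact_force: [-0.2, 1.7, 8.1]
finger_gap: 0.0598
finger_force: 65.3
time: 13.5
position: [0.4497, -0.1252, 0.1735]
tcp_rot: [1.0, -0.0, 0.001, 0.001]
contact_force: [0.8, -0.1, -1.9]
finger_gap: 0.0595
finger_force: 65.2
row [ 0.01 -0.02 -0.    5.93 -4.85  0.12]
0.79 [344.9, 165.3]
```

```bash
python3 -m jog '0 0 0 1 -0.8 0 55; 0 0 0 2.1 -1.7 0 55; 0 0 0 3.3 -2.7 0 55; 0 0 0 4.4 -3.6 0 55; 0 0 0 5.4 -4.4 0 55; 0 0 0 5.9 -4.85 0 55; 0 0 0 5.92 -4.85 1 55; 0 0 0 5.92 -4.85 2 55; 0 0 0 5.92 -4.85 2.6 55; 0 0 0 5.92 -4.85 2.6 55'
python3 -m jog '0 0 0 0 0 0.1 55; 0 0 0 0 0 0.1 55'
python3 -c "
from h import *
rows(.6276,.0201,.069,0); im=look(things=('pot','saucer'),zs={'saucer':.01,'pot':.042}); cv2.imwrite('pics/w7.png',im[:,:,::-1])"
```

```text
time: 14.6
position: [0.6238, 0.0205, 0.0897]
tcp_rot: [1.0, 0.0, -0.005, 0.0]
contact_force: [-1.7, 0.0, -1.3]
finger_gap: 0.0596
finger_force: 65.2
time: 14.8
position: [0.6275, 0.0208, 0.092]
tcp_rot: [1.0, 0.0, 0.0, -0.0]
contact_force: [-0.0, 0.8, -0.7]
finger_gap: 0.0598
finger_force: 65.2
row [-0.   -0.    0.    0.    0.02  0.77]
t 14.85
pot 0.72 [318. 334.] [0.6303 0.0204] [-4.  -2.8  4.   3.7]
saucer 0.92 [319. 246.] [0.6392 0.0204] [ -2.5 -18.1   2.5  23.1]
```

View pics/w7.png

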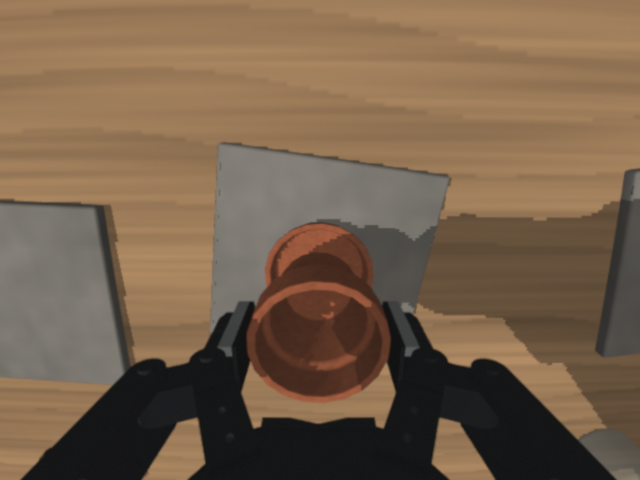

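The pot is held upright at (320,335), aligned in front of the saucer rim seen at (319,260). Lower it into the saucer.

```bash
python3 -m jog '0 0 0 0 0 0.3 55; 0 0 0 0 0 0.5 55; 0 0 0 0 0 0.65 55; 0 0 0 0 0 0.75 55; 0 0 0 0 0 0.75 55; 0 0 0 0 0 0.75 55'
python3 -m jog '0 0 0 0 0 0 76; 0 0 0 0 0 0 76; 0 0 0 0 0 0 76; 0 0 0 0 0 -0.5 76; 0 0 0 0 0 -1.5 76; 0 0 0 0 0 -3 76; 0 0 0 -1 0 -4 76; 0 0 0 -2 0 -4 76; 0 0 0 -2 0 -4 76'
python3 -c "
from h import *
im=look(things=('saucer','pot','funnel','tile_a'),zs={'saucer':.01,'pot':.015}); cv2.imwrite('pics/w8.png',im[:,:,::-1]); rows(.4333,-.0092,.17,0)"
```

```text
time: 15.55
position: [0.6272, 0.0207, 0.0695]
tcp_rot: [1.0, 0.0, -0.0, 0.0]
contact_force: [-0.9, -0.6, 0.7]
finger_gap: 0.0598
finger_force: 65.5
time: 16.45
position: [0.5647, 0.0208, 0.1915]
tcp_rot: [1.0, 0.001, 0.0, 0.001]
contact_force: [0.3, -0.0, 0.3]
finger_gap: 0.0761
finger_force: 0.0
t 16.5
saucer 0.49 [324. 120.] [0.6507 0.0168] [-12.6 -31.8  12.7  37.8]
pot 0.71 [318. 164.] [0.6263 0.0202] [-1.3 -0.1  1.3  0.2]
funnel 0.67 [346. 345.] [ 0.4335 -0.0104] [-0.1  0.4  0.1 -0.4]
tile_a 0.7 [312. 114.] [627.6  20. ] [139.8 139.5] 81.8
row [-0.   -0.01 -0.   -4.49  0.99  0.64]
```

View pics/w8.png

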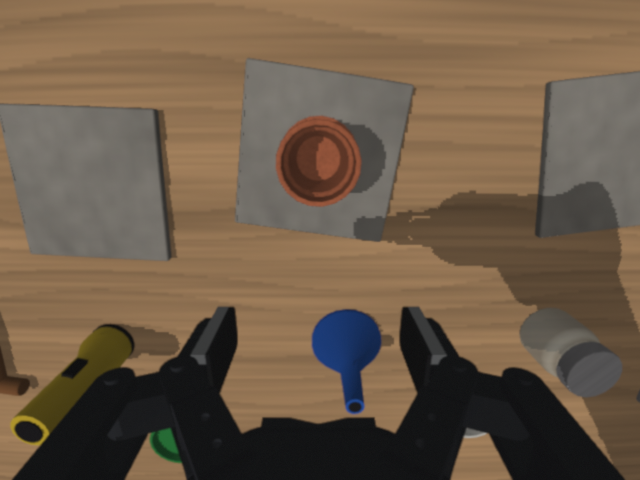

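The pot is upright in the saucer, (319,162), within 1.5 mm. Next the funnel.

```bash
python3 -m jog '0 0 0 -1.2 0.3 0 60; 0 0 0 -2.5 0.6 0 50; 0 0 0 -3.8 0.8 0 50; 0 0 0 -4.45 1 0 50; 0 0 0 -4.45 1 0 50; 0 0 0 -4.45 1 0.5 50; 0 0 0 -4.45 1 1 50; 0 0 0 -4.45 1 1 50'
python3 -c "
from h import *
rows(.4334,-.0096,.081,0)"
```

```text
time: 17.5
position: [0.4341, -0.0091, 0.158]
tcp_rot: [1.0, 0.0, -0.001, -0.001]
contact_force: [0.1, -0.8, -0.4]
finger_gap: 0.0497
finger_force: 0.0
row [-0.01  0.03  0.01 -0.02  0.02  2.57]
```

```bash
python3 -m jog '0 0 0 0 0 1 50; 0 0 0 0 0 2 50; 0 0 0 0 0 2.5 50; 0 0 0 0 0 2.57 50; 0 0 0 0 0 2.57 10; 0 0 0 0 0 2.57 10; 0 0 0 0 0 2.57 10; 0 0 0 0 0 2.57 10; 0 0 0 0 0 2.57 10; 0 0 0 0 0 2.57 10'
python3 -m jog '0 0 0 0 0 0 10; 0 0 0 0 0 -0.5 10; 0 0 0 0 0 -1.5 10; 0 0 0 0 0 -3 10; 0 0 0 0 0 -4 10; 0 0 0 0 0 -5 10; 0 0 0 0 0 -5 10; 0 0 0 0 0 -5 10'
python3 -c "
from h import *
rows(.602,.2325,.23,0); im=bot.snapshot('wrist'); cv2.imwrite('pics/w9.png',im[150:,:,::-1])"
```

```text
time: 18.5
position: [0.435, -0.0095, 0.0833]
tcp_rot: [1.0, -0.0, 0.001, 0.0]
contact_force: [0.2, -0.6, 6.3]
finger_gap: 0.0162
finger_force: 59.3
time: 19.3
position: [0.4335, -0.0096, 0.2325]
tcp_rot: [1.0, -0.0, 0.0, 0.0]
contact_force: [-0.6, -0.4, -1.1]
finger_gap: 0.0163
finger_force: 59.0
row [ 0.01 -0.01 -0.    5.61 -8.07  0.08]
```

View pics/w9.png

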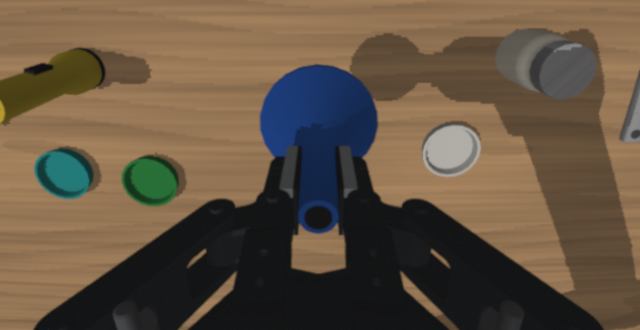

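The funnel is held by the spout and hangs straight, crop (318,130).

```bash
python3 -m jog '0 0 0 0.7 -1 0 10; 0 0 0 1.6 -2.3 0 10; 0 0 0 2.6 -3.7 0 10; 0 0 0 3.6 -5.1 0 10; 0 0 0 4.5 -6.5 0 10; 0 0 0 5.3 -7.6 0 10; 0 0 0 5.6 -8.07 0 10; 0 0 0 5.6 -8.07 1 10; 0 0 0 5.6 -8.07 2 10; 0 0 0 5.6 -8.07 3 10'
python3 -m jog '0 0 0 0 0 0.7 10; 0 0 0 0 0 1 10; 0 0 0 0 0 1 10; 0 0 0 0 0 1 10'
python3 -c "
from h import *
rows(.602,.2325,.0925,0); im=look(things=('funnel','tile_a'),zs={'funnel':.03})"
```

```text
time: 20.35
position: [0.6003, 0.2326, 0.1386]
tcp_rot: [1.0, 0.001, -0.002, 0.001]
contact_force: [0.1, -0.4, -0.5]
finger_gap: 0.0162
finger_force: 59.0
time: 20.75
position: [0.6018, 0.2331, 0.1124]
tcp_rot: [1.0, 0.0, -0.0, -0.0]
contact_force: [0.0, -1.0, -0.5]
finger_gap: 0.0167
finger_force: 59.0
row [-0.    0.    0.01  0.01  0.02  0.66]
t 20.8
funnel 0.62 [316. 272.] [0.6004 0.233 ] [ 0.6 -1.6 -0.6  1.2]
tile_a 0.69 [313. 212.] [602.4 233.4] [139.3 141.2] 87.2
```

```bash
python3 -m jog '0 0 0 0 0 0.3 10; 0 0 0 0.03 0 0.5 10; 0 0 0 0.03 0 0.6 10; 0 0 0 0.03 0 0.65 10; 0 0 0 0.03 0 0.65 10; 0 0 0 0.03 0 0.65 10'
python3 -m jog '0 0 0 0 0 0 30; 0 0 0 0 0 0 40; 0 0 0 0 0 0 50; 0 0 0 0 0 0 50; 0 0 0 0 0 -0.5 50; 0 0 0 0 0 -1.5 50; 0 0 0 0 0 -3 50; 0 0 0 -1 0 -4.5 50; 0 0 0 -2 -0.5 -6 50;  0 0 0 -2.5 -1 -7 50'
python3 -m jog '0 0 0 -0.7 -1 0 50; 0 0 0 -1.5 -1.5 0 50; 0 0 0 -1.5 -1.5 0 50; 0 0 0 -1.5 -1.5 0 50; 0 0 0 -1.5 -1.5 0 50'
python3 - <<'E'
from h import *
im=look(things=('funnel','tile_a'),zs={'funnel':.01})
p=bot.camera_params("wrist")
for l in bot.silhouettes("wrist","dibber"):
    if l["p"]<.3: continue
    q=plane(p,np.argwhere(l["pixels"])[:,::-1],.012)
    # model fit: mask vs T outline, signed via point overlap
    def inside(x):
        c,s=np.cos(x[2]),np.sin(x[2]); d=(q-x[:2])@np.array([[c,-s],[s,c]])
        return d
    poly=np.array([[-65,-32],[-45,-32],[-45,-10],[21,-10],[65,-3],[65,3],[21,10],[-45,10],[-45,32],[-65,32]],float)/1000
    c=cnt(l["pixels"]); 
    import itertools
    from scipy.optimize import minimize
    def cost(x):
        C,S=np.cos(x[2]),np.sin(x[2]); w=poly@np.array([[C,S],[-S,C]])+x[:2]
        uv=proj(p,np.c_[w,0*w[:,0]+.011]); m=np.zeros((480,640),np.uint8)
        cv2.fillPoly(m,[np.round(uv*16).astype(np.int32)],1,shift=4)
        m=m>0; return 1-(m&l["pixels"]).sum()/(m|l["pixels"]).sum()
    best=min((minimize(cost,[*q.mean(0)+[.02,0],a],method="Nelder-Mead",options=dict(initial_simplex=np.array([[*q.mean(0)+[.02,0],a]]*4)+np.vstack([np.zeros(3),np.diag([.01,.01,.1])]))) for a in(-.4,-.2,0,.2,.4)),key=lambda r:r.fun)
    x=best.x; print("dibber",l["p"],l["pixel"],x.round(4),best.fun)
    g=x[:2]-.026*np.array([np.cos(x[2]),np.sin(x[2])]); print("grasp",g); rows(g[0],g[1],.15,x[2]); rows(g[0],g[1],.02,x[2])
cv2.imwrite("pics/w10.png",im[:,:,::-1])
E
```

```text
time: 21.5
position: [0.6024, 0.2323, 0.0935]
tcp_rot: [1.0, 0.0, -0.0, 0.001]
contact_force: [-3.1, -1.7, 7.8]
finger_gap: 0.0161
finger_force: 59.9
time: 22.5
position: [0.5264, 0.2624, 0.3058]
tcp_rot: [1.0, -0.0, 0.001, 0.0]
contact_force: [-0.1, -0.5, 1.3]
finger_gap: 0.0501
finger_force: 0.0
time: 23.0
position: [0.4835, 0.3068, 0.3031]
tcp_rot: [1.0, -0.001, 0.0, 0.0]
contact_force: [0.2, -0.6, 0.3]
finger_gap: 0.05
finger_force: 0.0
t 23.05
funnel 0.68 [382.  98.] [0.6008 0.2306] [ 0.5  0.9 -0.5 -1.1]
tile_a 0.66 [364.  72.] [602.1 233.8] [140.3 139.5] 87.1
dibber 0.8 [259.8, 262.0] [ 0.4275  0.3885 -0.1311] 0.06349206349206349
grasp [0.40174025 0.39187707]
row [ 0.    0.    1.49 -2.72 -2.83  5.09]
row [ 0.    0.    1.49 -2.72 -2.83  9.42]
```

View pics/w10.png

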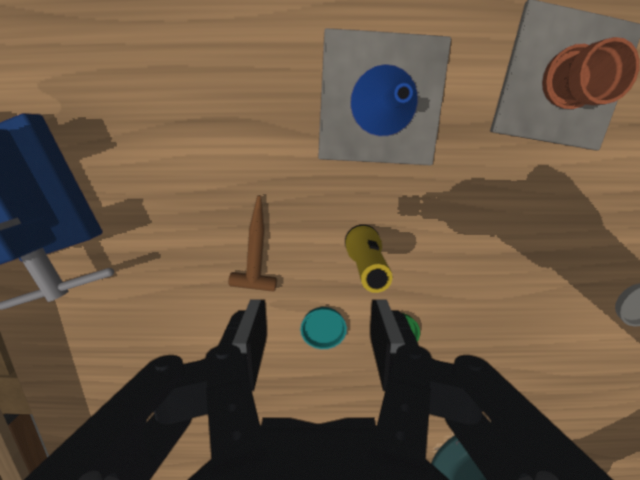

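The funnel stands centred on the left tile at (384,100), 3 mm off. The dibber is at (256,250), tip up and slightly right, which matches the fitted yaw of -0.13.

```bash
python3 -m jog '0 0 0.5 -0.9 -0.9 1 50; 0 0 1 -1.8 -1.9 2 50; 0 0 1.49 -2.72 -2.83 3.3 50; 0 0 1.49 -2.72 -2.83 4.6 50; 0 0 1.49 -2.72 -2.83 6 50; 0 0 1.49 -2.72 -2.83 7 50; 0 0 1.49 -2.72 -2.83 7 50; 0 0 1.49 -2.72 -2.83 7 50; 0 0 1.49 -2.72 -2.83 7 50'
python3 -c "
from h import *
rows(.4017,.3919,.030,-.131); im=bot.snapshot('wrist'); cv2.imwrite('pics/w11.png',im[150:,:,::-1])"
```

```text
time: 24.1
position: [0.402, 0.3937, 0.0946]
tcp_rot: [0.998, -0.065, 0.001, -0.001]
contact_force: [0.0, -0.7, 1.2]
finger_gap: 0.05
finger_force: 0.0
row [-0.03 -0.02  0.01 -0.01  0.07  2.15]
```

View pics/w11.png

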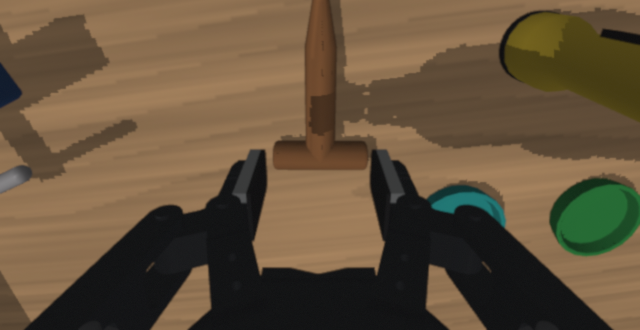

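The shaft at crop (320,90) is straight ahead, square to the pads. Descend and grip.

```bash
python3 -m jog '0 0 0 0 0.05 1 50; 0 0 0 0 0.05 1.7 50; 0 0 0 0 0.05 2.1 50; 0 0 0 0 0.05 2.15 50; 0 0 0 0 0.05 2.15 12; 0 0 0 0 0.05 2.15 12; 0 0 0 0 0.05 2.15 12; 0 0 0 0 0.05 2.15 12; 0 0 0 0 0.05 2.15 12'
python3 -m jog '0 0 0 0 0 0 12; 0 0 0 0 0 -0.5 12; 0 0 0 0 0 -1.5 12; 0 0 0 0 0 -3 12; 0 0 0 0 0 -4 12; 0 0 0 0 0 -5.5 12; 0 0 0 0 0 -5.5 12; 0 0 0 0 0 -5.5 12'
python3 -c "
from h import *
c,s=np.cos(.133),np.sin(.133); x,y=.6309-.026*c,-.2525-.026*s; print(x,y)
rows(.52,.1,.2,0); rows(x,y,.20,.133); im=bot.snapshot('wrist'); cv2.imwrite('pics/w12.png',im[150:,:,::-1])"
```

```text
time: 25.05
position: [0.4014, 0.392, 0.0297]
tcp_rot: [0.998, -0.065, 0.001, -0.001]
contact_force: [-0.9, -0.2, 6.3]
finger_gap: 0.0174
finger_force: 58.9
time: 25.85
position: [0.4013, 0.3913, 0.1952]
tcp_rot: [0.998, -0.065, 0.001, -0.001]
contact_force: [-0.2, 0.3, -1.3]
finger_gap: 0.0172
finger_force: 59.1
0.6051296182240272 -0.2559478142526258
row [-0.02 -0.03 -1.49  5.18  9.11 -0.17]
row [-2.000e-02 -3.000e-02 -3.010e+00  9.540e+00  2.051e+01 -1.800e-01]
```

View pics/w12.png

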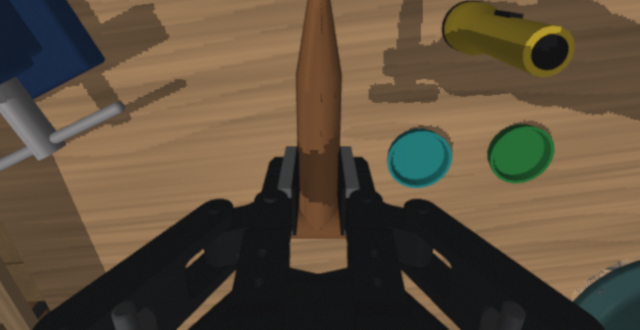

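The dibber is held straight along the tool axis. Carry it over to the right tile.

```bash
python3 -m jog '0 0 -0.2 0.4 0.8 -0.2 12; 0 0 -0.4 1.2 2.1 -0.3 12; 0 0 -0.6 2 3.5 -0.3 12; 0 0 -0.8 2.8 4.9 -0.3 12; 0 0 -1 3.6 6.3 -0.3 12; 0 0 -1.3 4.4 7.7 -0.3 12; 0 0 -1.49 5.1 9.1 -0.3 12; 0 0 -1.6 5.6 10.4 -0.3 12; 0 0 -1.7 6.1 11.7 -0.3 12; 0 0 -1.8 6.5 12.9 -0.3 12'
python3 -c "
from h import *
rows(.6051,-.2559,.20,.133)"
```

```text
time: 26.9
position: [0.5433, -0.0202, 0.2006]
tcp_rot: [1.0, 0.013, -0.002, -0.0]
contact_force: [0.8, 0.1, -0.8]
finger_gap: 0.0179
finger_force: 59.1
row [-0.    0.04 -1.22  1.85  7.91  0.01]
```

```bash
python3 -m jog '0 0 -0.3 0.3 1.2 0 12; 0 0 -0.6 0.6 2.5 0 12; 0 0 -0.9 1 3.9 0 12; 0 0 -1.2 1.3 5.3 0 12; 0 0 -1.22 1.6 6.7 0 12; 0 0 -1.22 1.85 7.6 0 12; 0 0 -1.22 1.85 7.9 0.5 12; 0 0 -1.22 1.85 7.9 2 12; 0 0 -1.22 1.85 7.9 3.3 12; 0 0 -1.22 1.85 7.9 4.2 12'
python3 -m jog '0 0 0 0 0 0.1 12;0 0 0 0 0 0.1 12;0 0 0 0 0 0.1 12'
python3 -c "
from h import *
rows(.6051,-.2559,.0402,.133); look(things=('tile_a',))"
```

```text
time: 27.9
position: [0.6029, -0.2507, 0.0712]
tcp_rot: [0.998, 0.068, -0.003, -0.002]
contact_force: [0.0, -0.9, -0.6]
finger_gap: 0.0177
finger_force: 59.1
time: 28.2
position: [0.6069, -0.2528, 0.0745]
tcp_rot: [0.998, 0.067, 0.001, 0.0]
contact_force: [0.4, -0.7, -1.1]
finger_gap: 0.0179
finger_force: 59.1
row [ 0.01 -0.02  0.02 -0.08  0.1   1.14]
t 28.25
tile_a 0.83 [342. 210.] [ 636.2 -287.3] [139.   70.7] 8.0
```

```bash
python3 -m jog '0 0 0 -0.05 0.08 0.4 12; 0 0 0 -0.05 0.08 0.8 12; 0 0 0 -0.05 0.08 1 12; 0 0 0 -0.05 0.08 1.12 12; 0 0 0 -0.05 0.08 1.12 12; 0 0 0 -0.05 0.08 1.12 12'
python3 -m jog '0 0 0 0 0 0 25; 0 0 0 0 0 0 40; 0 0 0 0 0 0 45; 0 0 0 0 0 0 45; 0 0 0 0 0 -0.5 45; 0 0 0 0 0 -1.5 45; 0 0 0 0 0 -3 45; 0 0 0 -1 0 -4.5 45; 0 0 0 -2 0 -6 45;  0 0 0 -3 -0.5 -7.5 45'
python3 -m jog '0 0 0 -0.5 -0.5 -0.5 45; 0 0 0 -1 -1 -1 45; 0 0 0 -1 -1 -1 45; 0 0 0 -1 -1 -1 45; 0 0 0 -1 -1 -1 45'
python3 - <<'E'
from h import *
im=look(things=('funnel','pot','tile_a'),zs={'funnel':.01,'pot':.015})
p=bot.camera_params("wrist")
for l in bot.silhouettes("wrist","dibber")[:2]:
    q=plane(p,np.argwhere(l["pixels"])[:,::-1],.021); print(l["p"],l["pixel"],bb(q).round(3))
    a=q[q[:,0]>np.quantile(q[:,0],.995)].mean(0); b=q[q[:,0]<q[:,0].min()+.015].mean(0)
    print("tip",a,"handle",b,"mid",(a+b)/2,"yaw",np.arctan2(*(a-b)[::-1]))
cv2.imwrite("pics/w13.png",im[:,:,::-1])
s=bot.snapshot("side"); cv2.imwrite("pics/s13.png",s[:,:,::-1])
E
```

```text
time: 28.9
position: [0.6046, -0.2558, 0.0398]
tcp_rot: [0.998, 0.067, -0.0, -0.0]
contact_force: [-2.8, -0.1, 3.9]
finger_gap: 0.0176
finger_force: 59.6
time: 29.9
position: [0.5204, -0.2567, 0.256]
tcp_rot: [0.998, 0.066, 0.001, 0.001]
contact_force: [0.1, -0.1, 0.9]
finger_gap: 0.0446
finger_force: 0.0
time: 30.4
position: [0.488, -0.2299, 0.2831]
tcp_rot: [0.998, 0.067, -0.0, 0.0]
contact_force: [-0.4, -0.9, -0.6]
finger_gap: 0.0449
finger_force: 0.0
t 30.45
tile_a 0.74 [346.  68.] [ 631.1 -253.9] [139.2 140.2] 7.8
0.75 [358.3, 98.7] [ 0.564 -0.292  0.693 -0.227]
tip [ 0.6915619  -0.24411917] handle [ 0.5728121  -0.25598005] mid [ 0.632187   -0.25004961] yaw 0.0995510236665881
```

View pics/w13.png

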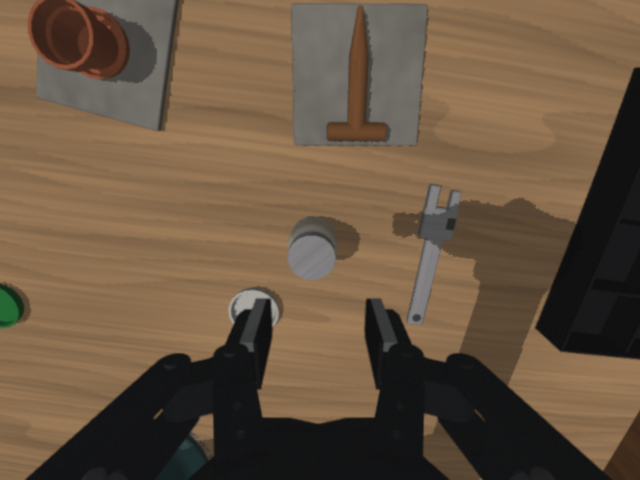

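The dibber lies square across the right tile (358,75), within about 4 mm, tip away. The pot and saucer are still in place, and so are the jar and spanner.

```bash
python3 -c "
from plant import bot
print(bot.hand_in())"
```

```text
the job is handed in; nothing more can be done
None
```

Handed in at about 30 s; no verdict came back, but by my last measurements the pot, funnel and dibber were within about 5 mm (saucer about 0.5 mm, measured before the pot went in), and the torch, jar and spanner were not touched; I viewed 16 pictures, two over the limit of 14.

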